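# Lock the pivot of the bench magnifier with its two spanners

### The job

The arm of the bench magnifier is clamped by a lower nut that is already set just right, with a locknut finger-tight on top of it and a spanner on each. Keep the lower spanner still where it is and swing the upper spanner clockwise, seen from above, towards it until the locknut is hard up tight; unless the lower one is held all the while, both nuts just turn round together. Do not disturb the other things on the desk.

Things in the scene. Friction and masses are not known exactly. Their poses are not given: they have to be found in the camera images.
- pivot (a point): upright threaded stud of the magnifier's stand, at the plane where the two nuts meet, 130 mm above the desk; both nuts turn about this vertical axis. The stud ends at z 149 mm. The dark boom (z 110 to 120 mm, under the nuts) runs along this point's +y axis; the spanner handles point the other way, within 45 degrees of its -y axis. The stand is heavy and does not move.
- foot (a point): centre of the stand's round dark cast foot on the desk: 156 mm across, 30 mm high; a pillar 18 mm thick rises from it to the boom
- lens (a point): centre of the magnifier's lens at the end of the boom, 300 mm from the stud: a black hoop 132 mm across, z 106 to 124 mm
- hold_handle (a point): point on the LOWER spanner, to be kept still: middle line and half-way up its handle, 95 mm out from the stud, z 126 mm; x points outward along the handle, z up. Steel handle 11 mm wide, 6 mm thick, straight and free from 25 to 145 mm from the stud; the space below it is free down to z 40 mm. Its nut turns with it against slight friction (0.25 N m) and has no stop near.
- hold_end (a point): centre of the ring (27 mm across) at the outer end of the LOWER spanner, 161 mm from the stud, z 126 mm
- lock_handle (a point): point on the UPPER spanner, on the locknut, of the same size and shape: middle line of its handle, 95 mm out from the stud, z 134 mm; x outward along it. At the start it lies 25 to 31 degrees counter-clockwise (from above) of the lower handle; 95 mm out the two span 52 to 62 mm over their outer edges. Fingers standing upright one each side of the pair reach both.
- locknut (a joint): turn of the locknut relative to the lower nut, rad, clockwise from above positive: 0 to 0.10 at the start, 0.44 when tight, where it stops dead with the upper handle still 0.10 rad (6 degrees) counter-clockwise of the lower. Takes 0.8 N m between the nuts all the way (8.5 N on each handle 95 mm out); does not spring back.
- tin: bystander: round dark-lidded tin, 98 mm across, 34 mm high; origin under its centre
- loupe: bystander: small round stand magnifier, 46 mm across, 36 mm high; origin under its centre
- driver: bystander: wood-handled screwdriver lying on the desk, 170 mm long; origin under its middle
- spare_spanner: bystander: a third spanner lying flat on the desk, 190 mm long; origin under its middle
- parts_tray: bystander: open aluminium tray with spare nuts and washers, 70 x 100 mm, 18 mm high; origin under its centre
- camera: bystander: old black and silver camera, 125 mm wide, 86 mm high; origin under its body
- cleaner: bystander: small white bottle with a black cap, 40 mm across, 105 mm high; origin under its centre

How it is judged:
By the outcome, as a careful person would: the job done as asked, in the order asked, and still so for the second after the job is handed in, with the robot touching nothing.
It also fails if it takes over 45 s, if anything falls off the work surface, if the arm or the gripper's body presses on something with over 40 N, if the wrist force passes 120 N, or if a joint passes its speed limit or range.

### The arm

A 6-joint arm with a two-finger parallel gripper is mounted at the origin on the work surface. World frame = base frame: x ahead of the robot, y to its left, z up, the work surface at z = 0. Lengths are in m, angles in rad, forces in N, time in s.
With the tool pointing down it reaches from about 0.375 to 0.9 m from the base axis. Payload 3.1 kg.
Tool frame: the origin (TCP) lies midway between the tips of the shut fingers; the grasp point (between the pads) lies 19 mm behind it; z points along the fingers, x is the direction in which the jaws open and shut, and the axes are right-handed (so a half turn about z gives the same grasp; the last joint's range is limited). The gripper opens to 87 mm and grips with 3 to 60 N. Pads are 19 mm wide; open, the fingers measure 117 mm over their backs; the gripper's body (75 mm by 190 mm) begins 51 mm behind the grasp point.
Start: joints at [0.992, 0.527, 1.433, -0, 1.181, -0.178], TCP at [0.244, 0.575, 0.223] pointing down, gripper open.
Joint ranges: [-3.08, 3.08], [-0.75, 2.2], [0.22, 2.44], [-1.43, 4.57], [0, 2.65], [-2.85, 2.85]. Speed limits (rad/s): [2.79, 2.79, 3.14, 3.14, 3.14, 3.14].

### API

Orientations are given as a unit quaternion [x, y, z, w].
In Python, from rig import * gives the robot as it stands.
- The arm moves only by the tool drive_tool, never from a script. Its argument "plan" is a list of rows, each an object with "offset": the shift along the tool's x, y, z in cm, a list of three; "delta_rot": the turn, a rotation vector about the tool's x, y, z in degrees, a list of three; "jaw": the finger opening in cm, from 0 to 8.7. In form: [{"offset": [dx, dy, dz], "delta_rot": [wx, wy, wz], "jaw": jaw}, ...]. A call has exactly 8 rows; each row is the pose to reach, as a shift and turn from the pose commanded when the call began, along the tool's axes at that moment; what a row does not reach only later rows make up. A row lasts 1/12 s, in which the tool goes at most 41.7 mm and 7.16 degrees, less where a joint would pass 70% of its speed; a pose out of reach is approached as far as the arm can. A call with a gripper value outside its range is refused whole. The fingers move at their own pace and stop on an object; "squeeze" is the grip in N (left out, the last holds). Time passes only in rows, so rows that repeat a pose let the fingers close, or fill a call up. It gives the time, the measured TCP pose, the force and the opening at its end, in the units of the state.
- get_obs(): the state, without advancing time (a new reading comes with each control period).
- camera(name): name is "side" or "top"; returns the picture (384x512x3 uint8, red, green, blue); there is no depth.
- calibration(name): a dict with "K" (3x3 intrinsics, pixels), "pose" (4x4, takes a point from camera to world coordinates). Camera axes: x right, y down, z forward; pixel columns grow to the right and rows downward; lengths in m; the calibration is good to about 2 mm. A picture is of the moment at which its call begins. calibration takes no time and is no camera call.
- hand_in(): hands the job in, once; it reports no verdict.
The state is a dict: "time": time; "q": joint angles; "joint_velocities": joint speeds; "joint_torque": joint torques, N m; "position": TCP position; "tool_rot": TCP orientation; "ft_force": force on the tool from outside, world axes, zero at the start; "moment": the same for the moment, N m; "grip_width": finger opening in m.
Only numpy, scipy, OpenCV 4.12 (cv2) and the standard library are available. Lean on these libraries where they do the work, as an engineer would, in place of code of your own. Each camera call takes 0.05 s, during which the arm holds its last target.

## Working session

There is one attempt and no reset: what is moved stays moved. The work goes in short steps, Python scripts to look and compute and a tool call to move; the robot and the scene stay as the last step left them, time stands still between calls to the robot, and variables do not carry over. Pictures are saved under pics/ and viewed, and the job is handed in when it is done.

Besides the shell and the picture viewer there is one more tool, called after "Call:" by a JSON object that holds its "api" and its "payload", one argument or row to a line. drive_tool: Moves the arm, as the interface text tells. Its arguments: {"type":"object","properties":{"plan":{"type":"array","items":{"type":"object","properties":{"offset":{"type":"array","items":{"type":"number"}},"delta_rot":{"type":"array","items":{"type":"number"}},"jaw":{"type":"number"}}}},"squeeze":{"type":"number"}},"required":["plan"]}

```bash
mkdir -p pics
python3 - <<'E'
from rig import *
import cv2
for n in("top","side"):
    cv2.imwrite(f"pics/{n}0.png",camera(n)[:,:,::-1]); c=calibration(n); print(c["K"],c["pose"].round(4) if hasattr(c["pose"],"round") else c["pose"])
print(get_obs())
E
```

```text
[[405.34535632   0.         256.09615933]
 [  0.         405.34535632 187.77739268]
 [  0.           0.           1.        ]] [[ 1.5670e-01 -9.6790e-01  1.9640e-01  3.3880e-01]
 [-9.8760e-01 -1.5360e-01  3.1400e-02 -2.7500e-02]
 [-3.0000e-04 -1.9890e-01 -9.8000e-01  1.3298e+00]
 [ 0.0000e+00  0.0000e+00  0.0000e+00  1.0000e+00]]
[[447.01480704   0.         253.04171809]
 [  0.         447.01480704 192.88355896]
 [  0.           0.           1.        ]] [[ 0.8535 -0.3647  0.3722  0.0454]
 [-0.521  -0.6087  0.5984 -0.846 ]
 [ 0.0083 -0.7046 -0.7095  1.0971]
 [ 0.      0.      0.      1.    ]]
{'time': 0.1, 'q': array([ 9.91494264e-01,  5.28357003e-01,  1.43379137e+00, -2.53059102e-05,
        1.18138072e+00, -1.78506039e-01]), 'joint_velocities': array([-0.00045927, -0.00142603, -0.00190509, -0.00039309,  0.0009863 ,
        0.00049954]), 'joint_torque': array([ 5.11679063e-04, -4.40985382e+01, -1.77150893e+01,  6.34916034e-02,
        5.34199120e-02, -6.18965692e-05]), 'position': array([0.24345852, 0.5749121 , 0.22167396]), 'tool_rot': array([ 8.33708953e-01,  5.52203264e-01, -8.84697351e-04,  3.93574164e-04]), 'ft_force': array([-0.31086283,  0.21936599, -0.27739532]), 'moment': array([ 0.00108947, -0.01435045, -0.03055232]), 'grip_width': 0.08687960339854027}
```

View pics/top0.png

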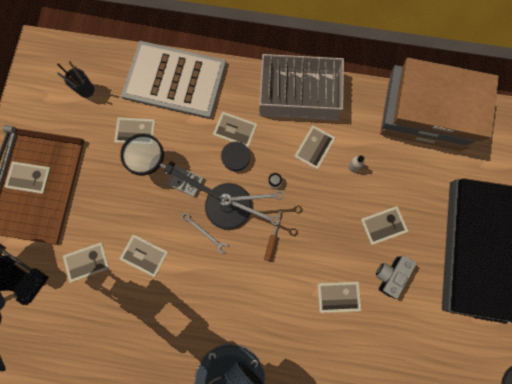

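View pics/side0.png

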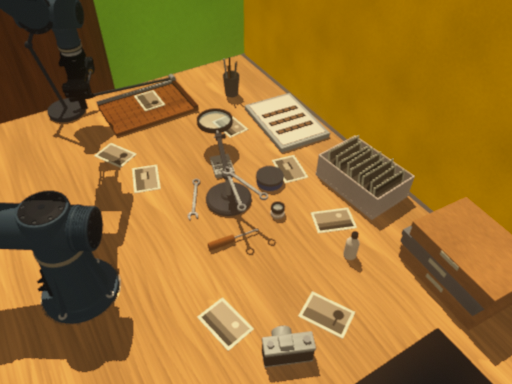

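The stand is around (228,203) in top and (229,185) in side, with the handles pointing right. I'll enlarge both views.

Run:
```python
import cv2
a=cv2.imread("pics/top0.png")[160:265,180:320]; cv2.imwrite("pics/top0z.png",cv2.resize(a,None,fx=5.7,fy=5.7,interpolation=cv2.INTER_CUBIC))
a=cv2.imread("pics/side0.png")[140:260,185:295]; cv2.imwrite("pics/side0z.png",cv2.resize(a,None,fx=5,fy=5,interpolation=cv2.INTER_CUBIC))
```

```text
(no output)
```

View pics/top0z.png

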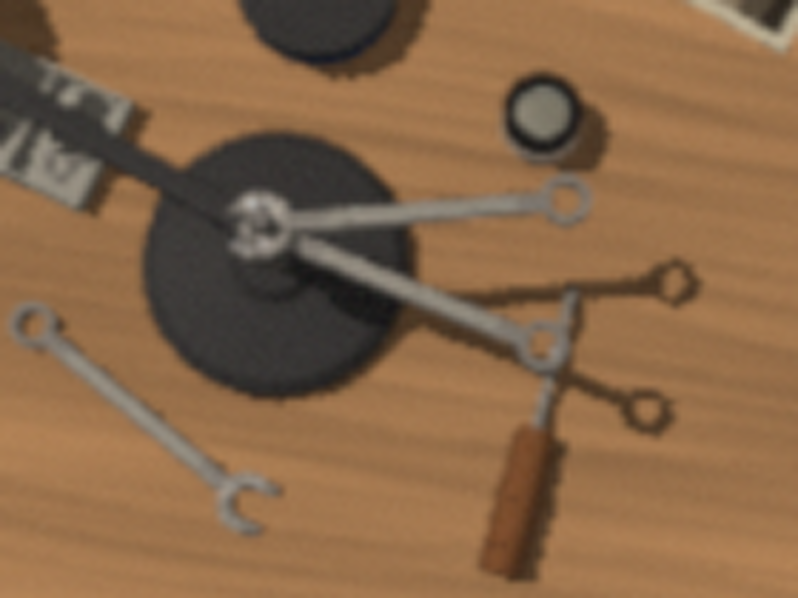

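View pics/side0z.png

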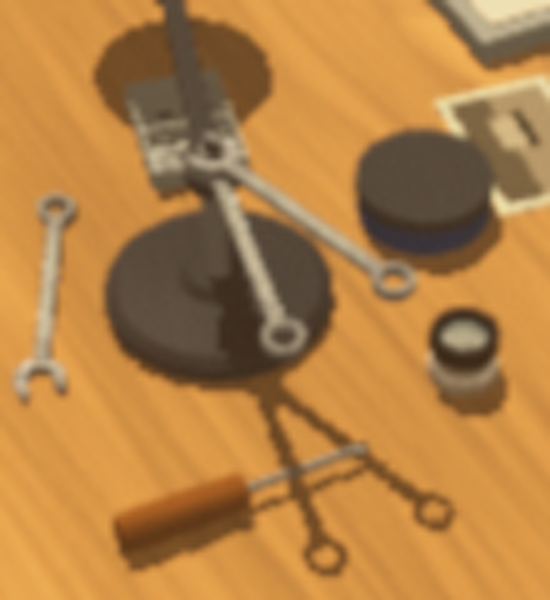

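```bash
cat > h.py <<'E'
import numpy as np
from rig import *
def ray(n,u,v,z):
    c=calibration(n);K=np.array(c["K"]);P=np.array(c["pose"])
    d=P[:3,:3]@np.linalg.inv(K)@[u,v,1]; o=P[:3,3]
    return o+d*(z-o[2])/d[2]
def tz(u,v,z): return ray("top",180+(u+.5)/5.7-.5,160+(v+.5)/5.7-.5,z)
def sz(u,v,z): return ray("side",185+(u+.5)/5-.5,140+(v+.5)/5-.5,z)
E
python3 - <<'E'
from h import *
for nm,t,s,z in [("up_end",(566,200),(394,279),.134),("lo_end",(543,345),(285,335),.126),("stud",(262,222),(212,153),.14),("foot",(278,265),(218,292),.03),("loupe",(543,112),(465,335),.036),("driver tip",(572,292),(362,450),.005),("driver end",(505,572),(125,530),.01),("tin",(320,5),(425,185),.034)]:
    print(nm,tz(*t,z).round(4),sz(*s,z).round(4))
p=tz(262,222,.14)
a,b=tz(566,200,.134),tz(543,345,.126)
for q in(a,b):
    d=(q-p)[:2];print(np.linalg.norm(d),np.degrees(np.arctan2(d[1],d[0])))
p=sz(212,153,.14);a,b=sz(394,279,.134),sz(285,335,.126)
for q in(a,b):
    d=(q-p)[:2];print(np.linalg.norm(d),np.degrees(np.arctan2(d[1],d[0])))
E
```

```text
up_end [ 0.5684 -0.06    0.134 ] [ 0.5718 -0.059   0.134 ]
lo_end [ 0.4917 -0.0595  0.126 ] [ 0.4956 -0.0585  0.126 ]
stud [0.5308 0.0954 0.14  ] [0.5293 0.0904 0.14  ]
foot [0.5255 0.0935 0.03  ] [0.5217 0.076  0.03  ]
loupe [ 0.6359 -0.0421  0.036 ] [ 0.6376 -0.0457  0.036 ]
driver tip [ 0.5401 -0.0748  0.005 ] [ 0.5431 -0.072   0.005 ]
driver end [ 0.3763 -0.0605  0.01  ] [ 0.3827 -0.0551  0.01  ]
tin [0.679 0.095 0.034] [0.694  0.0891 0.034 ]
0.1598689119831915 -76.39143227045943
0.15979861743959073 -104.14656325733006
0.15523637675666282 -74.13110121411937
0.15264886000648564 -102.74840215965314
```

```bash
cat >> h.py <<'E'
import cv2
def proj(n,p):
    c=calibration(n);K=np.array(c["K"]);P=np.linalg.inv(np.array(c["pose"]));
    q=K@(P[:3,:3]@np.array(p)+P[:3,3]); return q[:2]/q[2]
def model(s,aU,aL):
    out=[]
    for a,z in((aU,.134),(aL,.126)):
        e=np.array([np.cos(a),np.sin(a)])
        out.append(np.r_[np.array(s)+.161*e,z])
    return out
def overlay(img,n,s,aU,aL,fn,box,f,off=(0,0)):
    x0,x1,y0,y1=box
    im=cv2.resize(img[y0:y1,x0:x1],None,fx=f,fy=f,interpolation=cv2.INTER_CUBIC)
    for a,z,col in((aU,.137,(0,0,255)),(aL,.129,(255,0,0))):
        e=np.array([np.cos(a),np.sin(a)]);m=np.array([-e[1],e[0]])
        for sg in(-1,1):
            pts=[(np.array(proj(n,np.r_[np.array(s)+r*e+sg*.0055*m,z]))+off-(x0,y0)+.5)*f-.5 for r in(.025,.147)]
            cv2.line(im,*[tuple(int(round(v)) for v in p) for p in pts],col,1)
    cv2.imwrite(fn,im)
E
python3 - <<'E'
from h import *
from scipy.optimize import least_squares
ob={"top":[(566,200),(543,345),(262,222)],"side":[(394,279),(285,335),(212,153)]}
def res(x):
    r=[]
    m=model(x[:2],x[2],x[3])+[np.r_[x[:2],.143]]
    for i,n in enumerate(("top","side")):
        for p,o in zip(m,ob[n]):
            o=np.array(o)+.5
            o=(180,160)+o/5.7-.5 if n=="top" else (185,140)+o/5-.5
            r+=list(proj(n,p)-o-x[4+2*i:6+2*i])
    return np.r_[r,np.array(x[4:])/1.0*.5]
s=least_squares(res,[.53,.097,-1.32,-1.8,0,0,0,0],x_scale=[.01,.01,.1,.1,1,1,1,1]);x=s.x
print(x.round(4),np.degrees(x[2:4]),s.fun.round(2))
overlay(cv2.imread("pics/top0.png"),"top",x[:2],x[2],x[3],"pics/ot.png",(180,320,160,265),5.7,x[4:6])
overlay(cv2.imread("pics/side0.png"),"side",x[:2],x[2],x[3],"pics/os.png",(185,295,140,260),5,x[6:8])
E
```

```text
[ 0.531   0.0966 -1.322  -1.8051 -0.0937 -0.5255 -0.3359 -0.3822] [ -75.74681045 -103.42333385] [ 0.02 -0.24  0.33 -0.09 -0.37  0.2   0.1   0.61  0.    0.94 -0.19 -1.64
 -0.05 -0.26 -0.17 -0.19]
```

View pics/ot.png

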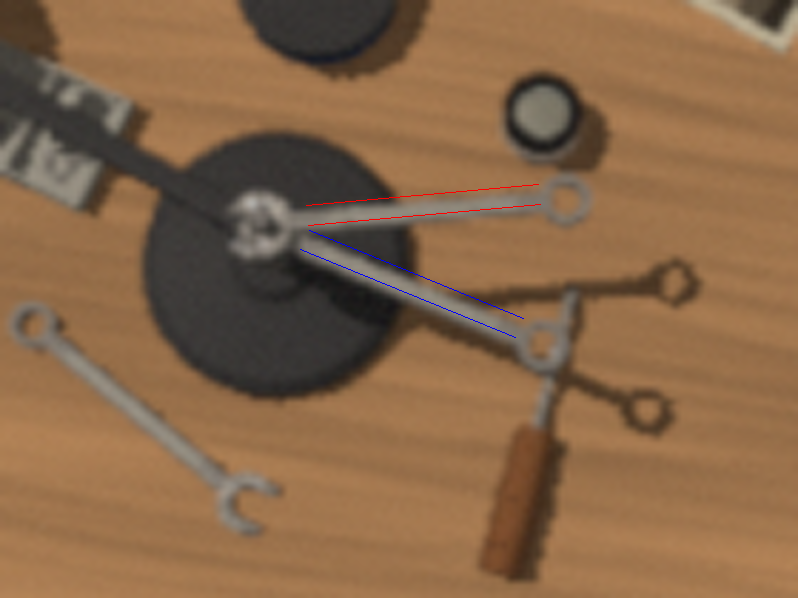

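View pics/os.png

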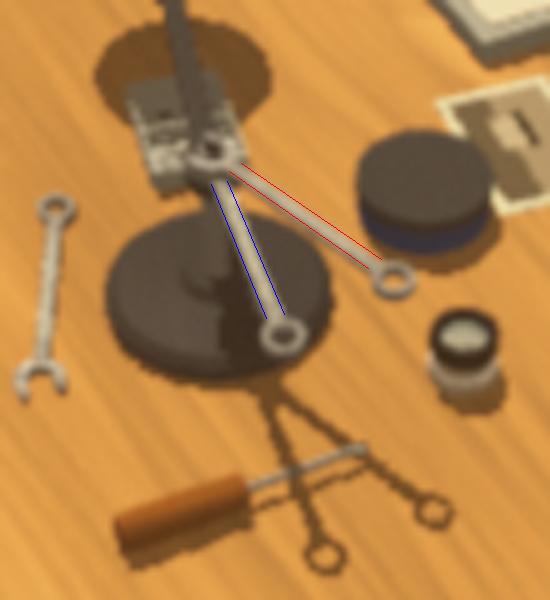

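Call:
{"api": "drive_tool", "payload": {
  "plan": [
    {"offset": [-2.5, 3.1, 0], "delta_rot": [0, 0, 5], "jaw": 8.7},
    {"offset": [-5.1, 6.2, 0], "delta_rot": [0, 0, 10], "jaw": 8.7},
    {"offset": [-7.7, 9.3, 0], "delta_rot": [0, 0, 15], "jaw": 8.7},
    {"offset": [-10.3, 12.3, 0], "delta_rot": [0, 0, 20], "jaw": 8.7},
    {"offset": [-12.9, 15.4, 0], "delta_rot": [0, 0, 25], "jaw": 8.7},
    {"offset": [-15.5, 18.5, 0], "delta_rot": [0, 0, 30], "jaw": 8.7},
    {"offset": [-18, 21.6, 0], "delta_rot": [0, 0, 35], "jaw": 8.7},
    {"offset": [-20.6, 24.7, 0], "delta_rot": [0, 0, 40], "jaw": 8.7}
  ]
}}

```text
time: 0.77
position: [0.3911, 0.2877, 0.2224]
tool_rot: [0.973, 0.232, -0.0, 0.0]
ft_force: [0.6, 1.5, 0.0]
grip_width: 0.0869
```

```bash
cat >> h.py <<'E'
from scipy.spatial.transform import Rotation as R
S=np.array([.531,.0966]);AL=np.radians(-103.4)
def state():
    o=get_obs();r=R.from_quat(o["tool_rot"]);M=r.as_matrix()
    print("t",o["time"],"pos",np.round(o["position"],4),"yaw",np.degrees(np.arctan2(M[1,0],M[0,0])).round(2),"zax",M[:,2].round(3),"F",np.round(o["ft_force"],2),"M",np.round(o["moment"],2),"w",round(o["grip_width"],4)); return o,M
def to(p,yaw):
    o,M=state(); d=M.T@(np.array(p)-o["position"])
    T=np.array([[np.cos(yaw),np.sin(yaw),0],[np.sin(yaw),-np.cos(yaw),0],[0,0,-1]]).T
    T=np.stack([[np.cos(yaw),np.sin(yaw),0],[np.sin(yaw),-np.cos(yaw),0],[0,0,-1]],1)
    print("offset cm",(d*100).round(2),"rot",np.degrees(R.from_matrix(M.T@T).as_rotvec()).round(2))
E
python3 - <<'E'
from h import *
to([.5373,.0026,.222],np.radians(-13.4))
E
```

```text
t 0.7667 pos [0.3911 0.2877 0.2224] yaw 26.81 zax [-0. -0. -1.] F [0.6  1.46 0.02] M [-0.    0.07 -0.01] w 0.0869
offset cm [ 0.19 32.04  0.04] rot [0.000e+00 2.000e-02 4.021e+01]
```

Call:
{"api": "drive_tool", "payload": {
  "plan": [
    {"offset": [0, 4, 0], "delta_rot": [0, 0, 5], "jaw": 8.7},
    {"offset": [0, 8, 0], "delta_rot": [0, 0, 10], "jaw": 8.7},
    {"offset": [0.1, 12, 0], "delta_rot": [0, 0, 15], "jaw": 8.7},
    {"offset": [0.1, 16, 0], "delta_rot": [0, 0, 20], "jaw": 8.7},
    {"offset": [0.1, 20, 0], "delta_rot": [0, 0, 25], "jaw": 8.7},
    {"offset": [0.2, 24, 0], "delta_rot": [0, 0, 30], "jaw": 8.7},
    {"offset": [0.2, 28, 0], "delta_rot": [0, 0, 35], "jaw": 8.7},
    {"offset": [0.2, 32, 0], "delta_rot": [0, 0, 40.2], "jaw": 8.7}
  ]
}}

```text
time: 1.43
position: [0.5383, 0.0034, 0.2222]
tool_rot: [0.993, -0.117, -0.0, -0.0]
ft_force: [0.0, -0.0, 0.1]
grip_width: 0.0875
```

Run:
```python
from h import *
to([.5373,.0026,.111],np.radians(-13.4))
cv2.imwrite("pics/s1.png",cv2.resize(camera("side")[100:280,130:340,::-1],None,fx=3.3,fy=3.3,interpolation=cv2.INTER_CUBIC))
cv2.imwrite("pics/t1.png",cv2.resize(camera("top")[130:280,150:350,::-1],None,fx=4,fy=4,interpolation=cv2.INTER_CUBIC))
```

```text
t 1.4333 pos [0.5383 0.0034 0.2222] yaw -13.44 zax [-0.001  0.    -1.   ] F [ 0.05 -0.03  0.14] M [-0.05  0.03 -0.02] w 0.0875
offset cm [-0.07  0.1  11.12] rot [-0.01  0.05 -0.04]
```

View pics/s1.png

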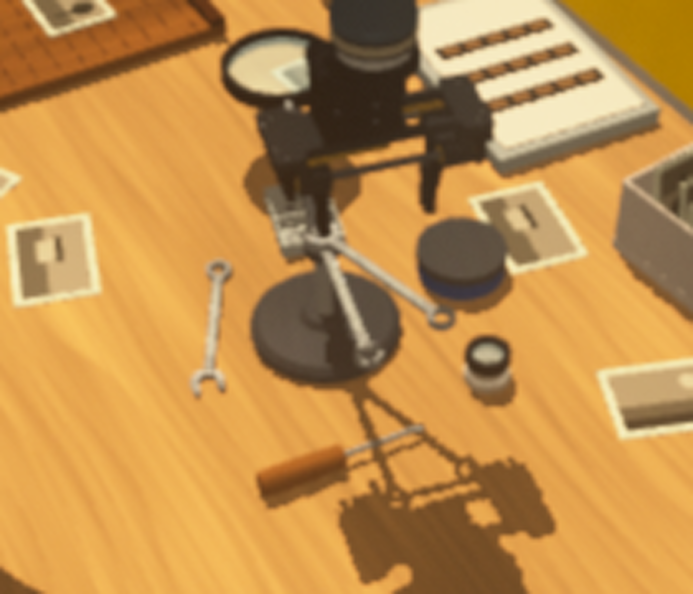

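View pics/t1.png

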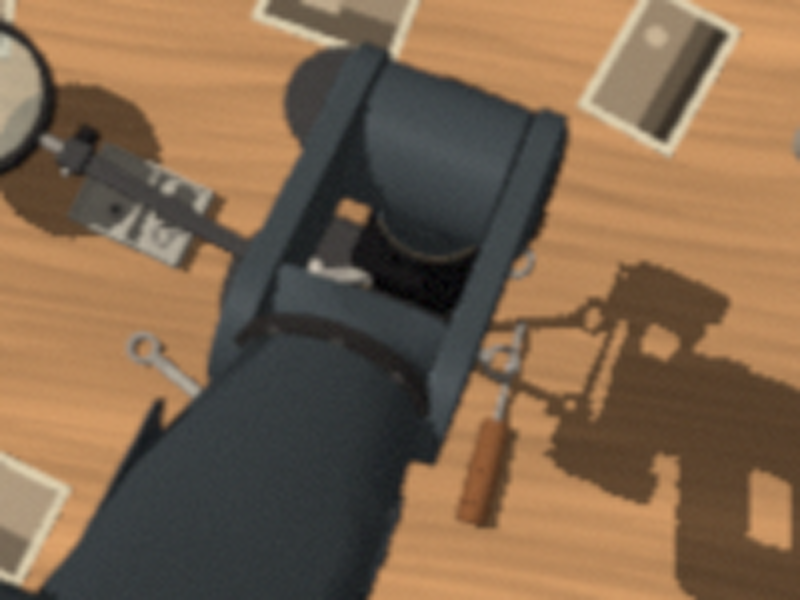

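The side view shows the finger tips at (325,235) and (430,208), hanging above the handles. I'll lower to just above them, then check again.

Call:
{"api": "drive_tool", "payload": {
  "plan": [
    {"offset": [0, 0.1, 1.5], "delta_rot": [0, 0, 0], "jaw": 8.7},
    {"offset": [0, 0.1, 3], "delta_rot": [0, 0, 0], "jaw": 8.7},
    {"offset": [-0.1, 0.1, 4.5], "delta_rot": [0, 0, 0], "jaw": 8.7},
    {"offset": [-0.1, 0.1, 6], "delta_rot": [0, 0, 0], "jaw": 8.7},
    {"offset": [-0.1, 0.1, 7], "delta_rot": [0, 0, 0], "jaw": 8.7},
    {"offset": [-0.1, 0.1, 7.5], "delta_rot": [0, 0, 0], "jaw": 8.7},
    {"offset": [-0.1, 0.1, 7.5], "delta_rot": [0, 0, 0], "jaw": 8.7},
    {"offset": [-0.1, 0.1, 7.5], "delta_rot": [0, 0, 0], "jaw": 8.7}
  ]
}}

```text
time: 2.2
position: [0.537, 0.0048, 0.1477]
tool_rot: [0.993, -0.114, 0.0, -0.0]
ft_force: [-0.5, -0.5, 0.3]
grip_width: 0.087
```

Run:
```python
from h import *
to([.5373,.0026,.111],np.radians(-13.4))
cv2.imwrite("pics/s2.png",cv2.resize(camera("side")[120:240,170:300,::-1],None,fx=5,fy=5,interpolation=cv2.INTER_CUBIC))
```

```text
t 2.2 pos [0.537  0.0048 0.1477] yaw -13.14 zax [ 0.  0. -1.] F [-0.47 -0.47  0.26] M [-0.1   0.07 -0.04] w 0.087
offset cm [0.08 0.2  3.67] rot [-0.   -0.    0.26]
```

View pics/s2.png

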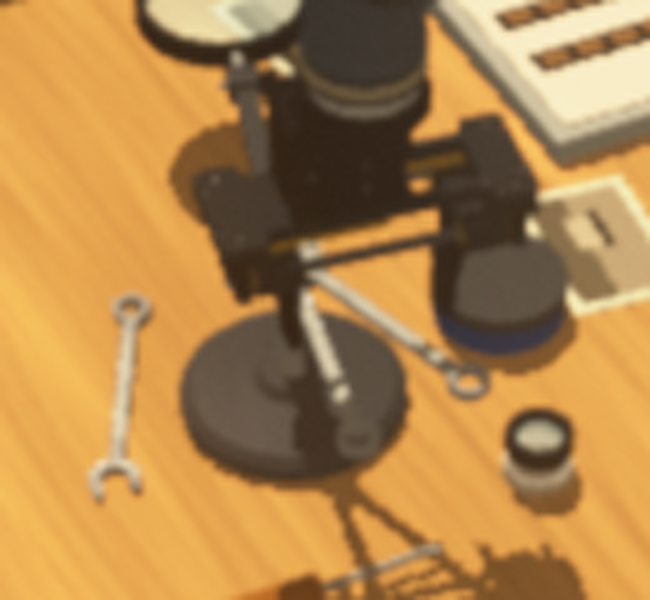

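Call:
{"api": "drive_tool", "payload": {
  "plan": [
    {"offset": [0, 0.1, 0.5], "delta_rot": [0, 0, 0.3], "jaw": 8.7},
    {"offset": [0, 0.2, 1], "delta_rot": [0, 0, 0.3], "jaw": 8.7},
    {"offset": [0, 0.2, 1.5], "delta_rot": [0, 0, 0.3], "jaw": 8.7},
    {"offset": [0, 0.2, 2], "delta_rot": [0, 0, 0.3], "jaw": 8.7},
    {"offset": [0, 0.2, 2.6], "delta_rot": [0, 0, 0.3], "jaw": 8.7},
    {"offset": [0, 0.2, 3.2], "delta_rot": [0, 0, 0.3], "jaw": 8.7},
    {"offset": [0, 0.2, 3.7], "delta_rot": [0, 0, 0.3], "jaw": 8.7},
    {"offset": [0, 0.2, 3.7], "delta_rot": [0, 0, 0.3], "jaw": 8.7}
  ]
}}

```text
time: 2.92
position: [0.5356, 0.0027, 0.1092]
tool_rot: [0.993, -0.117, -0.001, -0.0]
ft_force: [0.3, 0.3, -0.8]
grip_width: 0.0871
```

Run:
```python
from h import *
to([.5373,.0026,.111],np.radians(-13.4))
im=camera("side")[120:240,170:300,::-1]
cv2.imwrite("pics/s3.png",cv2.resize(im,None,fx=5,fy=5,interpolation=cv2.INTER_CUBIC))
state()
```

```text
t 2.9167 pos [0.5356 0.0027 0.1092] yaw -13.47 zax [-0.003  0.001 -1.   ] F [ 0.35  0.31 -0.8 ] M [-0.1   0.08  0.03] w 0.0871
offset cm [ 0.17 -0.03 -0.18] rot [ 0.    0.15 -0.07]
t 2.9667 pos [0.5359 0.0027 0.1097] yaw -13.47 zax [-0.002  0.    -1.   ] F [-0.23 -0.1  -0.11] M [-0.08  0.06  0.03] w 0.0868
```

View pics/s3.png

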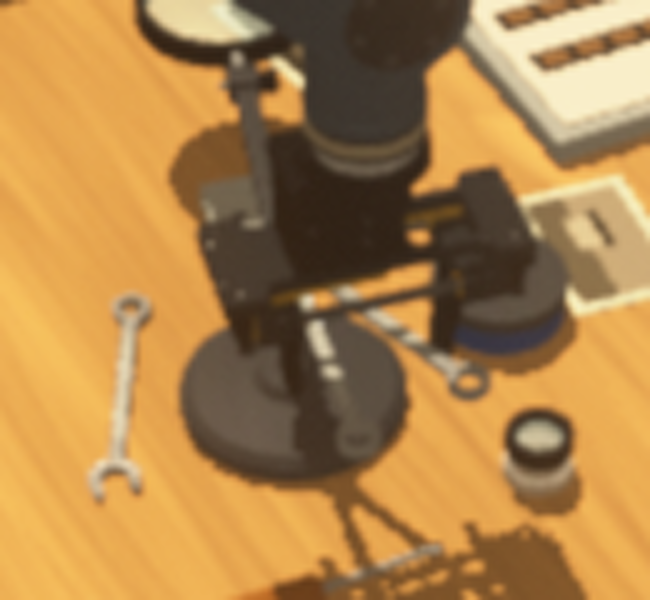

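Both fingers straddle the pair, the left finger's inner edge at about (305,340) and the right at (435,330). Next I bring the lower-side finger up to the lower handle with small +x shifts.

Call:
{"api": "drive_tool", "payload": {
  "plan": [
    {"offset": [0.1, 0, 0], "delta_rot": [0, 0, 0], "jaw": 8.7},
    {"offset": [0.2, 0, 0], "delta_rot": [0, 0, 0], "jaw": 8.7},
    {"offset": [0.3, 0, 0], "delta_rot": [0, 0, 0], "jaw": 8.7},
    {"offset": [0.4, 0, 0], "delta_rot": [0, 0, 0], "jaw": 8.7},
    {"offset": [0.5, 0, 0], "delta_rot": [0, 0, 0], "jaw": 8.7},
    {"offset": [0.6, 0, 0], "delta_rot": [0, 0, 0], "jaw": 8.7},
    {"offset": [0.7, 0, 0], "delta_rot": [0, 0, 0], "jaw": 8.7},
    {"offset": [0.7, 0, 0], "delta_rot": [0, 0, 0], "jaw": 8.7}
  ],
  "squeeze": 25
}}

```text
time: 3.63
position: [0.5436, 0.0009, 0.1106]
tool_rot: [0.993, -0.117, 0.0, 0.0]
ft_force: [-0.3, 0.3, -0.3]
grip_width: 0.0872
```

Run:
```python
from h import *
to([.5373,.0026,.111],np.radians(-13.4))
im=camera("side")[120:240,170:300,::-1]
cv2.imwrite("pics/s4.png",cv2.resize(im,None,fx=5,fy=5,interpolation=cv2.INTER_CUBIC))
state()
```

```text
t 3.6333 pos [0.5436 0.0009 0.1106] yaw -13.47 zax [ 0. -0. -1.] F [-0.29  0.31 -0.3 ] M [-0.13  0.09 -0.01] w 0.0872
offset cm [-0.65 -0.02 -0.04] rot [-0.   -0.03 -0.07]
t 3.6833 pos [0.5434 0.0009 0.1106] yaw -13.46 zax [ 0. -0. -1.] F [-0.05  0.17 -0.53] M [-0.06  0.05  0.  ] w 0.087
```

View pics/s4.png

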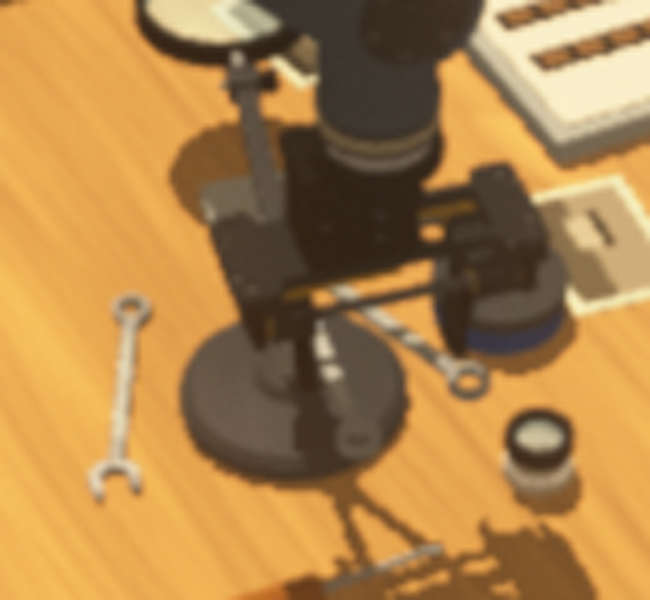

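Call:
{"api": "drive_tool", "payload": {
  "plan": [
    {"offset": [0.05, 0, 0], "delta_rot": [0, 0, 0], "jaw": 8.7},
    {"offset": [0.1, 0, 0], "delta_rot": [0, 0, 0], "jaw": 8.7},
    {"offset": [0.15, 0, 0], "delta_rot": [0, 0, 0], "jaw": 8.7},
    {"offset": [0.15, 0, 0], "delta_rot": [0, 0, 0], "jaw": 8.7},
    {"offset": [0.2, 0, 0], "delta_rot": [0, 0, 0], "jaw": 8.7},
    {"offset": [0.2, 0, 0], "delta_rot": [0, 0, 0], "jaw": 8.7},
    {"offset": [0.2, 0, 0], "delta_rot": [0, 0, 0], "jaw": 8.7},
    {"offset": [0.2, 0, 0], "delta_rot": [0, 0, 0], "jaw": 8.7}
  ]
}}

```text
time: 4.35
position: [0.5452, 0.0005, 0.1105]
tool_rot: [0.993, -0.117, -0.0, 0.0]
ft_force: [-1.0, 0.7, -0.3]
grip_width: 0.0874
```

Run:
```python
from h import *
state()
im=camera("side")[120:240,170:300,::-1]
cv2.imwrite("pics/s5.png",cv2.resize(im,None,fx=5,fy=5,interpolation=cv2.INTER_CUBIC))
state()
```

```text
t 4.35 pos [5.452e-01 5.000e-04 1.105e-01] yaw -13.46 zax [-0.  0. -1.] F [-1.01  0.73 -0.33] M [-0.09  0.09 -0.04] w 0.0874
t 4.4 pos [5.452e-01 5.000e-04 1.105e-01] yaw -13.47 zax [-0.  0. -1.] F [ 0.35  0.68 -0.35] M [-0.07  0.07 -0.03] w 0.0868
```

View pics/s5.png

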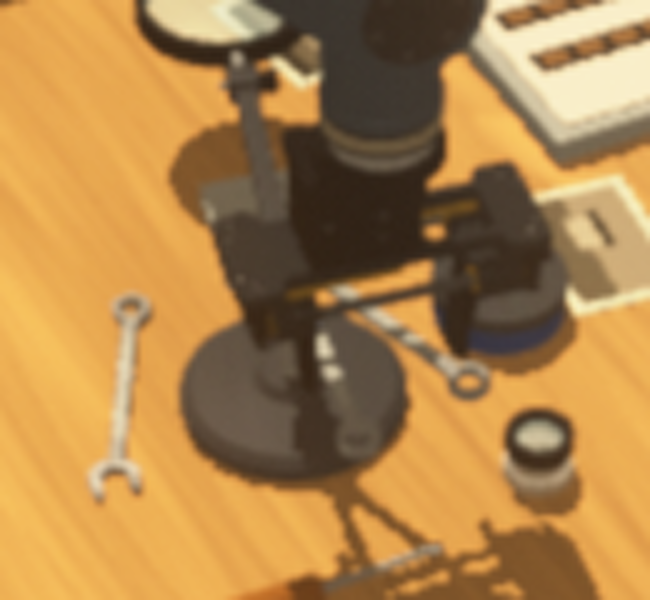

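Call:
{"api": "drive_tool", "payload": {
  "plan": [
    {"offset": [0.03, 0, 0], "delta_rot": [0, 0, 0], "jaw": 8.7},
    {"offset": [0.06, 0, 0], "delta_rot": [0, 0, 0], "jaw": 8.7},
    {"offset": [0.1, 0, 0], "delta_rot": [0, 0, 0], "jaw": 8.7},
    {"offset": [0.1, 0, 0], "delta_rot": [0, 0, 0], "jaw": 8.7},
    {"offset": [0.1, 0, 0], "delta_rot": [0, 0, 0], "jaw": 8.7},
    {"offset": [0.1, 0, 0], "delta_rot": [0, 0, 0], "jaw": 8.7},
    {"offset": [0.1, 0, 0], "delta_rot": [0, 0, 0], "jaw": 8.7},
    {"offset": [0.1, 0, 0], "delta_rot": [0, 0, 0], "jaw": 8.7}
  ]
}}

```text
time: 5.07
position: [0.5461, 0.0003, 0.1105]
tool_rot: [0.993, -0.117, -0.0, 0.0]
ft_force: [1.1, 0.6, 0.6]
grip_width: 0.0868
```

Run:
```python
from h import *
a=camera("side")
for i in range(5): 
    state(); camera("top")
```

```text
t 5.1167 pos [5.462e-01 3.000e-04 1.106e-01] yaw -13.47 zax [-0. -0. -1.] F [-0.61 -1.01  1.24] M [-0.09  0.09  0.01] w 0.0868
t 5.1667 pos [5.462e-01 3.000e-04 1.105e-01] yaw -13.47 zax [-0.  0. -1.] F [0.25 0.49 0.17] M [-0.05  0.13  0.03] w 0.0872
t 5.2167 pos [5.461e-01 3.000e-04 1.105e-01] yaw -13.46 zax [-0.  0. -1.] F [-0.15 -0.93 -0.08] M [-0.09  0.1  -0.04] w 0.0874
t 5.2667 pos [5.462e-01 3.000e-04 1.106e-01] yaw -13.46 zax [ 0. -0. -1.] F [ 0.7  -0.24  0.27] M [-0.08  0.09 -0.01] w 0.087
t 5.3167 pos [5.462e-01 3.000e-04 1.105e-01] yaw -13.46 zax [-0. -0. -1.] F [-0.67 -0.37 -0.47] M [-0.12  0.04  0.05] w 0.087
```

Call:
{"api": "drive_tool", "payload": {
  "plan": [
    {"offset": [0.03, 0, 0], "delta_rot": [0, 0, 0], "jaw": 8.7},
    {"offset": [0.06, 0, 0], "delta_rot": [0, 0, 0], "jaw": 8.7},
    {"offset": [0.08, 0, 0], "delta_rot": [0, 0, 0], "jaw": 8.7},
    {"offset": [0.08, 0, 0], "delta_rot": [0, 0, 0], "jaw": 8.7},
    {"offset": [0.08, 0, 0], "delta_rot": [0, 0, 0], "jaw": 8.7},
    {"offset": [0.08, 0, 0], "delta_rot": [0, 0, 0], "jaw": 8.7},
    {"offset": [0.08, 0, 0], "delta_rot": [0, 0, 0], "jaw": 8.7},
    {"offset": [0.08, 0, 0], "delta_rot": [0, 0, 0], "jaw": 8.7}
  ]
}}

```text
time: 6.03
position: [0.5469, 0.0001, 0.1105]
tool_rot: [0.993, -0.117, -0.0, 0.0]
ft_force: [-0.4, 0.3, -0.3]
grip_width: 0.0868
```

```bash
cat >> h.py <<'E'
def avg(k=6):
    F=[];M=[]
    for i in range(k):
        o=get_obs();F.append(o["ft_force"]);M.append(o["moment"]);im=camera("side")
    print("avgF",np.mean(F,0).round(2),"avgM",np.mean(M,0).round(3)); return im
E
python3 - <<'E'
from h import *
state(); cv2.imwrite("pics/s6.png",avg()[:,:,::-1])
a=cv2.imread("pics/s6.png")[120:240,170:300]
cv2.imwrite("pics/s6z.png",cv2.resize(a,None,fx=5,fy=5,interpolation=cv2.INTER_CUBIC))
E
```

```text
t 6.0333 pos [5.469e-01 1.000e-04 1.105e-01] yaw -13.46 zax [-0. -0. -1.] F [-0.41  0.26 -0.27] M [-0.05  0.11 -0.01] w 0.0868
avgF [-0.26  0.05 -0.05] avgM [-0.083  0.119 -0.004]
```

View pics/s6z.png

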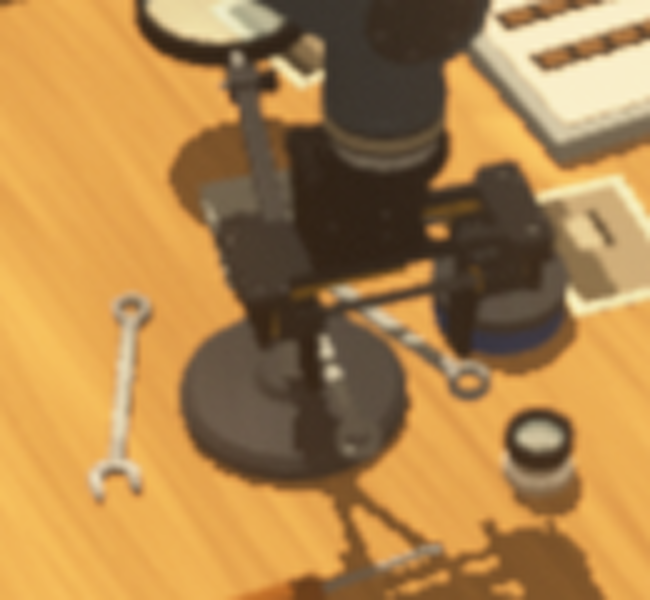

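Call:
{"api": "drive_tool", "payload": {
  "plan": [
    {"offset": [0.03, 0, 0], "delta_rot": [0, 0, 0], "jaw": 8.7},
    {"offset": [0.06, 0, 0], "delta_rot": [0, 0, 0], "jaw": 8.7},
    {"offset": [0.08, 0, 0], "delta_rot": [0, 0, 0], "jaw": 8.7},
    {"offset": [0.08, 0, 0], "delta_rot": [0, 0, 0], "jaw": 8.7},
    {"offset": [0.08, 0, 0], "delta_rot": [0, 0, 0], "jaw": 8.7},
    {"offset": [0.08, 0, 0], "delta_rot": [0, 0, 0], "jaw": 8.7},
    {"offset": [0.08, 0, 0], "delta_rot": [0, 0, 0], "jaw": 8.7},
    {"offset": [0.08, 0, 0], "delta_rot": [0, 0, 0], "jaw": 8.7}
  ]
}}

```text
time: 7.0
position: [0.5473, -0.0, 0.1105]
tool_rot: [0.993, -0.117, -0.0, -0.0]
ft_force: [-1.3, -0.3, 0.7]
grip_width: 0.0872
```

```bash
cat >> h.py <<'E'
def shift(im,ref,box):
    x0,x1,y0,y1=box
    g=lambda q:cv2.cvtColor(q[y0:y1,x0:x1],cv2.COLOR_BGR2GRAY).astype(np.float32)
    w=np.eye(2,3,dtype=np.float32)
    cc,w=cv2.findTransformECC(g(ref),g(im),w,cv2.MOTION_TRANSLATION,(3,200,1e-6))
    return w[:,2].round(2),round(cc,3)
LB=(233,252,199,215); UB=(256,272,188,203)
E
python3 - <<'E'
from h import *
state(); im=avg()[:,:,::-1].copy();cv2.imwrite("pics/s7.png",im)
ref=cv2.imread("pics/s6.png")
print("low",shift(im,ref,LB),"up",shift(im,ref,UB))
E
```

```text
t 7.0 pos [ 0.5473 -0.      0.1105] yaw -13.46 zax [-0.001  0.    -1.   ] F [-1.33 -0.27  0.69] M [-0.05  0.51  0.04] w 0.0872
avgF [-2.22  0.14  1.13] avgM [-0.022  0.558 -0.003]
low (array([ 0.  , -0.13], dtype=float32), 0.992) up (array([ 0.02, -0.27], dtype=float32), 0.984)
```

Contact with the lower handle: Fx −2.2 N, and the tool stopped short of its command. Now I close the jaw through the free gap, keeping the lower pad in place by moving the centre back half as far.

Call:
{"api": "drive_tool", "payload": {
  "plan": [
    {"offset": [-0.1, 0, 0], "delta_rot": [0, 0, 0], "jaw": 8.6},
    {"offset": [-0.2, 0, 0], "delta_rot": [0, 0, 0], "jaw": 8.4},
    {"offset": [-0.3, 0, 0], "delta_rot": [0, 0, 0], "jaw": 8.2},
    {"offset": [-0.4, 0, 0], "delta_rot": [0, 0, 0], "jaw": 8.0},
    {"offset": [-0.5, 0, 0], "delta_rot": [0, 0, 0], "jaw": 7.8},
    {"offset": [-0.6, 0, 0], "delta_rot": [0, 0, 0], "jaw": 7.6},
    {"offset": [-0.7, 0, 0], "delta_rot": [0, 0, 0], "jaw": 7.4},
    {"offset": [-0.7, 0, 0], "delta_rot": [0, 0, 0], "jaw": 7.4}
  ],
  "squeeze": 25
}}

```text
time: 7.97
position: [0.5408, 0.0016, 0.1106]
tool_rot: [0.993, -0.117, 0.0, 0.0]
ft_force: [0.8, -0.4, -0.6]
grip_width: 0.0748
```

Run:
```python
from h import *
state(); im=avg()[:,:,::-1].copy();cv2.imwrite("pics/s8.png",im);state()
ref=cv2.imread("pics/s6.png")
print("low",shift(im,ref,LB),"up",shift(im,ref,UB))
```

```text
t 7.9667 pos [0.5408 0.0016 0.1106] yaw -13.46 zax [ 0. -0. -1.] F [ 0.79 -0.44 -0.57] M [-0.11  0.08 -0.03] w 0.0748
avgF [-0.1   0.08 -0.28] avgM [-0.08   0.075 -0.002]
t 8.2667 pos [0.541  0.0015 0.1106] yaw -13.46 zax [ 0. -0. -1.] F [-0.05  0.32 -0.46] M [-0.12  0.1   0.05] w 0.0738
low (array([-0.07, -0.07], dtype=float32), 0.984) up (array([ 0.4 , -0.04], dtype=float32), 0.902)
```

Call:
{"api": "drive_tool", "payload": {
  "plan": [
    {"offset": [-0.03, 0, 0], "delta_rot": [0, 0, 0], "jaw": 7.3},
    {"offset": [-0.08, 0, 0], "delta_rot": [0, 0, 0], "jaw": 7.2},
    {"offset": [-0.13, 0, 0], "delta_rot": [0, 0, 0], "jaw": 7.1},
    {"offset": [-0.18, 0, 0], "delta_rot": [0, 0, 0], "jaw": 7.0},
    {"offset": [-0.23, 0, 0], "delta_rot": [0, 0, 0], "jaw": 6.9},
    {"offset": [-0.28, 0, 0], "delta_rot": [0, 0, 0], "jaw": 6.8},
    {"offset": [-0.28, 0, 0], "delta_rot": [0, 0, 0], "jaw": 6.8},
    {"offset": [-0.28, 0, 0], "delta_rot": [0, 0, 0], "jaw": 6.8}
  ],
  "squeeze": 25
}}

```text
time: 8.93
position: [0.5382, 0.0022, 0.1106]
tool_rot: [0.993, -0.117, 0.0, 0.0]
ft_force: [-0.1, -0.5, 0.5]
grip_width: 0.0679
```

Run:
```python
from h import *
state(); im=avg()[:,:,::-1].copy();cv2.imwrite("pics/s9.png",im);state()
ref=cv2.imread("pics/s6.png")
print("low",shift(im,ref,LB),"up",shift(im,ref,UB))
a=im[120:240,170:300]
cv2.imwrite("pics/s9z.png",cv2.resize(a,None,fx=5,fy=5,interpolation=cv2.INTER_CUBIC))
```

```text
t 8.9333 pos [0.5382 0.0022 0.1106] yaw -13.46 zax [ 0. -0. -1.] F [-0.06 -0.54  0.53] M [-0.09  0.08 -0.01] w 0.0679
avgF [-0.05  0.12  0.09] avgM [-0.073  0.072 -0.016]
t 9.2333 pos [0.5382 0.0022 0.1106] yaw -13.46 zax [ 0. -0. -1.] F [-0.1  -0.55  0.45] M [-0.15  0.06  0.02] w 0.0678
low (array([-0.08, -0.05], dtype=float32), 0.982) up (array([ 0.54, -0.45], dtype=float32), 0.91)
```

View pics/s9z.png

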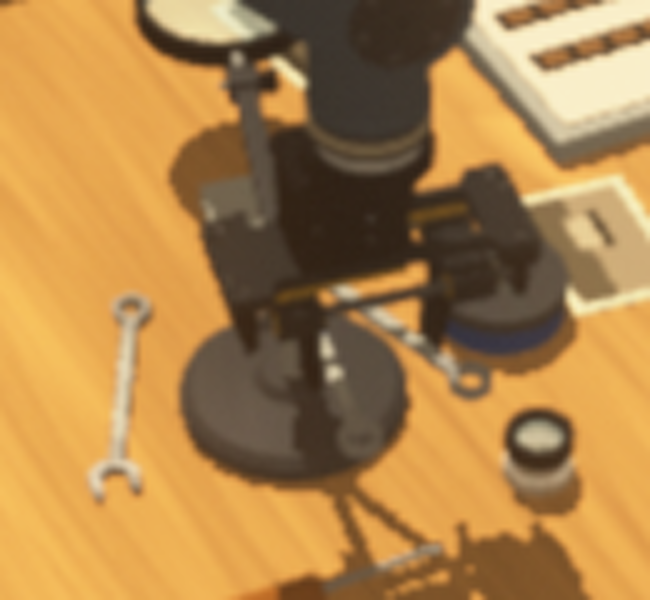

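Call:
{"api": "drive_tool", "payload": {
  "plan": [
    {"offset": [0.01, 0, 0], "delta_rot": [0, 0, 0], "jaw": 6.8},
    {"offset": [0.02, 0, 0], "delta_rot": [0, 0, 0], "jaw": 6.8},
    {"offset": [0.03, 0, 0], "delta_rot": [0, 0, 0], "jaw": 6.8},
    {"offset": [0.04, 0, 0], "delta_rot": [0, 0, 0], "jaw": 6.8},
    {"offset": [0.05, 0, 0], "delta_rot": [0, 0, 0], "jaw": 6.8},
    {"offset": [0.05, 0, 0], "delta_rot": [0, 0, 0], "jaw": 6.8},
    {"offset": [0.05, 0, 0], "delta_rot": [0, 0, 0], "jaw": 6.8},
    {"offset": [0.05, 0, 0], "delta_rot": [0, 0, 0], "jaw": 6.8}
  ]
}}

```text
time: 9.9
position: [0.5384, 0.0021, 0.1105]
tool_rot: [0.993, -0.117, -0.0, -0.0]
ft_force: [-1.3, 0.1, 0.8]
grip_width: 0.0681
```

Run:
```python
from h import *
state(); im=avg(4)[:,:,::-1].copy();cv2.imwrite("pics/s10.png",im);state()
ref=cv2.imread("pics/s6.png")
print("low",shift(im,ref,LB),"up",shift(im,ref,UB))
```

```text
t 9.9 pos [0.5384 0.0021 0.1105] yaw -13.46 zax [-0.001  0.    -1.   ] F [-1.32  0.05  0.84] M [-0.    0.28  0.08] w 0.0681
avgF [-1.24  0.19  0.75] avgM [-0.044  0.281  0.036]
t 10.1 pos [0.5384 0.0021 0.1105] yaw -13.46 zax [-0.001  0.    -1.   ] F [-0.24  1.13  1.36] M [-0.03  0.36  0.03] w 0.0679
low (array([ 0.01, -0.17], dtype=float32), 0.989) up (array([ 0.54, -0.43], dtype=float32), 0.909)
```

Call:
{"api": "drive_tool", "payload": {
  "plan": [
    {"offset": [-0.05, 0, 0], "delta_rot": [0, 0, 0], "jaw": 6.7},
    {"offset": [-0.1, 0, 0], "delta_rot": [0, 0, 0], "jaw": 6.6},
    {"offset": [-0.15, 0, 0], "delta_rot": [0, 0, 0], "jaw": 6.5},
    {"offset": [-0.2, 0, 0], "delta_rot": [0, 0, 0], "jaw": 6.4},
    {"offset": [-0.25, 0, 0], "delta_rot": [0, 0, 0], "jaw": 6.3},
    {"offset": [-0.3, 0, 0], "delta_rot": [0, 0, 0], "jaw": 6.2},
    {"offset": [-0.3, 0, 0], "delta_rot": [0, 0, 0], "jaw": 6.2},
    {"offset": [-0.3, 0, 0], "delta_rot": [0, 0, 0], "jaw": 6.2}
  ],
  "squeeze": 25
}}

```text
time: 10.77
position: [0.5357, 0.0028, 0.1105]
tool_rot: [0.993, -0.117, -0.0, 0.0]
ft_force: [-0.3, 0.7, 0.7]
grip_width: 0.062
```

Run:
```python
from h import *
state(); im=avg(4)[:,:,::-1].copy();cv2.imwrite("pics/s11.png",im);state()
ref=cv2.imread("pics/s6.png")
print("low",shift(im,ref,LB),"up",shift(im,ref,UB))
```

```text
t 10.7667 pos [0.5357 0.0028 0.1105] yaw -13.45 zax [-0.  0. -1.] F [-0.32  0.67  0.73] M [-0.02  0.28  0.11] w 0.062
avgF [-0.94  0.26  0.45] avgM [-0.025  0.29   0.105]
t 10.9667 pos [0.5356 0.0028 0.1105] yaw -13.46 zax [-0.  0. -1.] F [-1.33  0.43  0.53] M [-0.02  0.3   0.1 ] w 0.0624
low (array([-0.05, -0.09], dtype=float32), 0.985) up (array([ 0.41, -0.58], dtype=float32), 0.919)
```

Call:
{"api": "drive_tool", "payload": {
  "plan": [
    {"offset": [-0.05, 0, 0], "delta_rot": [0, 0, 0], "jaw": 6.1},
    {"offset": [-0.1, 0, 0], "delta_rot": [0, 0, 0], "jaw": 6.0},
    {"offset": [-0.15, 0, 0], "delta_rot": [0, 0, 0], "jaw": 5.9},
    {"offset": [-0.2, 0, 0], "delta_rot": [0, 0, 0], "jaw": 5.8},
    {"offset": [-0.25, 0, 0], "delta_rot": [0, 0, 0], "jaw": 5.7},
    {"offset": [-0.3, 0, 0], "delta_rot": [0, 0, 0], "jaw": 5.6},
    {"offset": [-0.3, 0, 0], "delta_rot": [0, 0, 0], "jaw": 5.6},
    {"offset": [-0.3, 0, 0], "delta_rot": [0, 0, 0], "jaw": 5.6}
  ],
  "squeeze": 25
}}

```text
time: 11.63
position: [0.5328, 0.0034, 0.1105]
tool_rot: [0.993, -0.117, -0.0, 0.0]
ft_force: [0.9, -0.8, -1.2]
grip_width: 0.0561
```

Run:
```python
from h import *
state(); im=avg(4)[:,:,::-1].copy();cv2.imwrite("pics/s12.png",im);state()
ref=cv2.imread("pics/s6.png")
print("low",shift(im,ref,LB),"up",shift(im,ref,UB))
a=im[120:240,170:300]
cv2.imwrite("pics/s12z.png",cv2.resize(a,None,fx=5,fy=5,interpolation=cv2.INTER_CUBIC))
```

```text
t 11.6333 pos [0.5328 0.0034 0.1105] yaw -13.47 zax [-0. -0. -1.] F [ 0.91 -0.77 -1.2 ] M [-0.06  0.21 -0.09] w 0.0561
avgF [ 0.18 -0.79 -1.15] avgM [-0.094  0.183 -0.036]
t 11.8333 pos [0.5327 0.0035 0.1105] yaw -13.45 zax [-0. -0. -1.] F [-0.08 -0.41 -0.99] M [-0.08  0.19 -0.1 ] w 0.0561
low (array([-0.12, -0.05], dtype=float32), 0.982) up (array([-0.32, -0.5 ], dtype=float32), 0.851)
```

View pics/s12z.png

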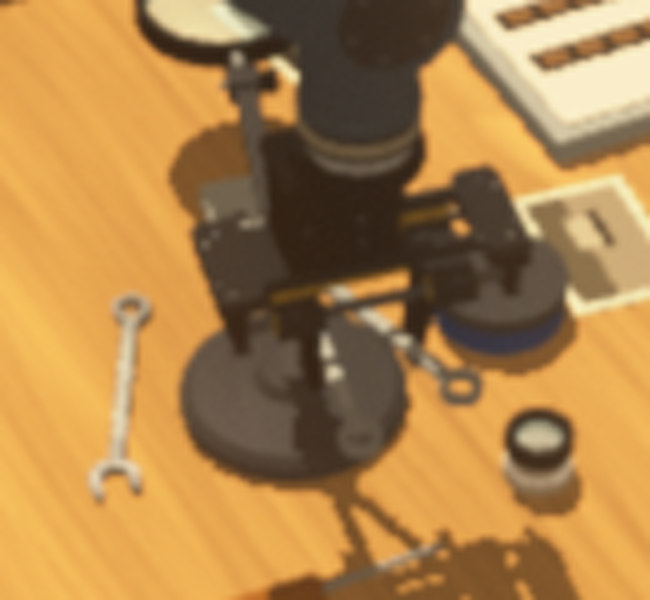

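The upper ring has moved from (470,378) to (460,384) while the lower ring stays at (358,438), so the locknut is turning and the lower spanner is held. I'll carry on.

Call:
{"api": "drive_tool", "payload": {
  "plan": [
    {"offset": [-0.05, 0, 0], "delta_rot": [0, 0, 0], "jaw": 5.5},
    {"offset": [-0.1, 0, 0], "delta_rot": [0, 0, 0], "jaw": 5.4},
    {"offset": [-0.15, 0, 0], "delta_rot": [0, 0, 0], "jaw": 5.3},
    {"offset": [-0.2, 0, 0], "delta_rot": [0, 0, 0], "jaw": 5.2},
    {"offset": [-0.25, 0, 0], "delta_rot": [0, 0, 0], "jaw": 5.1},
    {"offset": [-0.3, 0, 0], "delta_rot": [0, 0, 0], "jaw": 5.0},
    {"offset": [-0.35, 0, 0], "delta_rot": [0, 0, 0], "jaw": 4.9},
    {"offset": [-0.4, 0, 0], "delta_rot": [0, 0, 0], "jaw": 4.8}
  ],
  "squeeze": 25
}}

```text
time: 12.5
position: [0.5292, 0.0043, 0.1106]
tool_rot: [0.993, -0.117, 0.0, 0.0]
ft_force: [2.0, -1.5, -1.7]
grip_width: 0.049
```

Run:
```python
from h import *
state(); im=avg(3)[:,:,::-1].copy();cv2.imwrite("pics/s13.png",im);state()
ref=cv2.imread("pics/s6.png")
print("low",shift(im,ref,LB))
a=im[120:240,170:300]
cv2.imwrite("pics/s13z.png",cv2.resize(a,None,fx=5,fy=5,interpolation=cv2.INTER_CUBIC))
```

```text
t 12.5 pos [0.5292 0.0043 0.1106] yaw -13.47 zax [ 0.001 -0.    -1.   ] F [ 1.95 -1.47 -1.69] M [-0.2  -0.07 -0.1 ] w 0.049
avgF [ 1.39 -1.56 -1.75] avgM [-0.232 -0.022 -0.092]
t 12.65 pos [0.5289 0.0044 0.1106] yaw -13.47 zax [-0. -0. -1.] F [ 0.9  -0.39 -2.65] M [-0.17 -0.02 -0.05] w 0.0485
low (array([-0.07, -0.07], dtype=float32), 0.982)
```

View pics/s13z.png

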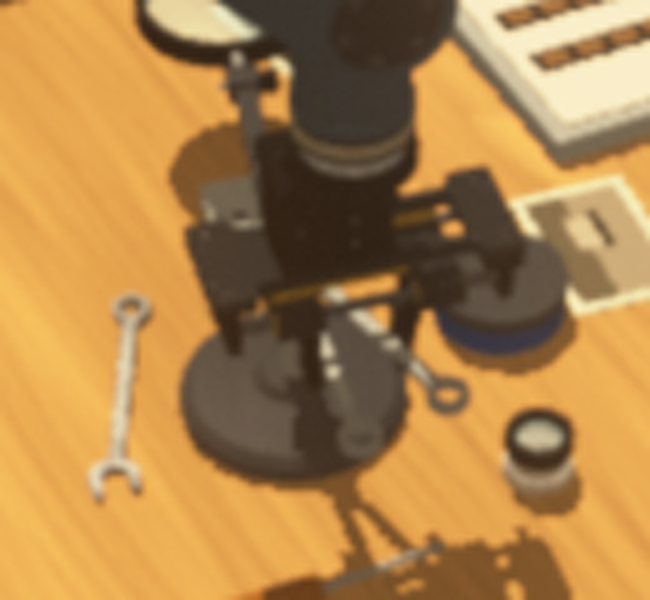

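Call:
{"api": "drive_tool", "payload": {
  "plan": [
    {"offset": [-0.03, 0, 0], "delta_rot": [0, 0, 0], "jaw": 4.7},
    {"offset": [-0.08, 0, 0], "delta_rot": [0, 0, 0], "jaw": 4.6},
    {"offset": [-0.13, 0, 0], "delta_rot": [0, 0, 0], "jaw": 4.5},
    {"offset": [-0.18, 0, 0], "delta_rot": [0, 0, 0], "jaw": 4.4},
    {"offset": [-0.23, 0, 0], "delta_rot": [0, 0, 0], "jaw": 4.3},
    {"offset": [-0.28, 0, 0], "delta_rot": [0, 0, 0], "jaw": 4.2},
    {"offset": [-0.33, 0, 0], "delta_rot": [0, 0, 0], "jaw": 4.1},
    {"offset": [-0.38, 0, 0], "delta_rot": [0, 0, 0], "jaw": 4.0}
  ],
  "squeeze": 25
}}

```text
time: 13.32
position: [0.5253, 0.0052, 0.1105]
tool_rot: [0.993, -0.117, 0.0, 0.0]
ft_force: [2.3, -1.7, -2.4]
grip_width: 0.0411
```

Run:
```python
from h import *
state(); im=avg(3)[:,:,::-1].copy();cv2.imwrite("pics/s14.png",im);state()
ref=cv2.imread("pics/s6.png")
print("low",shift(im,ref,LB))
a=im[120:240,170:300]
cv2.imwrite("pics/s14z.png",cv2.resize(a,None,fx=5,fy=5,interpolation=cv2.INTER_CUBIC))
```

```text
t 13.3167 pos [0.5253 0.0052 0.1105] yaw -13.46 zax [ 0. -0. -1.] F [ 2.31 -1.66 -2.37] M [-0.24 -0.07 -0.04] w 0.0411
avgF [ 1.92 -1.83 -2.16] avgM [-0.276 -0.017 -0.103]
t 13.4667 pos [0.525  0.0053 0.1105] yaw -13.46 zax [-0.001  0.    -1.   ] F [ 0.2  -1.36 -1.69] M [-0.32  0.12 -0.09] w 0.0404
low (array([-0.07, -0.1 ], dtype=float32), 0.986)
```

View pics/s14z.png

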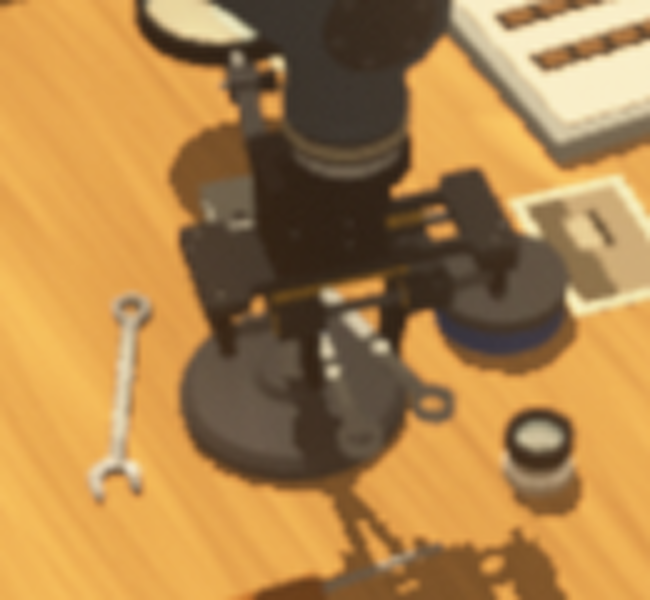

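The upper ring is now at (433,402) and the lower is unmoved. Next, 40 → 32 mm.

Call:
{"api": "drive_tool", "payload": {
  "plan": [
    {"offset": [-0.03, 0, 0], "delta_rot": [0, 0, 0], "jaw": 3.9},
    {"offset": [-0.08, 0, 0], "delta_rot": [0, 0, 0], "jaw": 3.8},
    {"offset": [-0.13, 0, 0], "delta_rot": [0, 0, 0], "jaw": 3.7},
    {"offset": [-0.18, 0, 0], "delta_rot": [0, 0, 0], "jaw": 3.6},
    {"offset": [-0.23, 0, 0], "delta_rot": [0, 0, 0], "jaw": 3.5},
    {"offset": [-0.28, 0, 0], "delta_rot": [0, 0, 0], "jaw": 3.4},
    {"offset": [-0.33, 0, 0], "delta_rot": [0, 0, 0], "jaw": 3.3},
    {"offset": [-0.38, 0, 0], "delta_rot": [0, 0, 0], "jaw": 3.2}
  ],
  "squeeze": 25
}}

```text
time: 14.13
position: [0.5214, 0.0062, 0.1105]
tool_rot: [0.993, -0.117, -0.0, 0.0]
ft_force: [0.2, -1.5, -2.7]
grip_width: 0.0333
```

Run:
```python
from h import *
state(); im=avg(3)[:,:,::-1].copy();cv2.imwrite("pics/s15.png",im);state()
ref=cv2.imread("pics/s6.png")
print("low",shift(im,ref,LB))
```

```text
t 14.1333 pos [0.5214 0.0062 0.1105] yaw -13.46 zax [-0. -0. -1.] F [ 0.2  -1.52 -2.71] M [-0.37  0.11 -0.11] w 0.0333
avgF [-0.15 -1.77 -2.08] avgM [-0.321  0.169 -0.072]
t 14.2833 pos [0.5211 0.0062 0.1105] yaw -13.46 zax [-0.001  0.    -1.   ] F [-0.37 -1.65 -1.56] M [-0.37  0.29 -0.1 ] w 0.0326
low (array([ 0.03, -0.1 ], dtype=float32), 0.993)
```

Call:
{"api": "drive_tool", "payload": {
  "plan": [
    {"offset": [-0.05, 0, 0], "delta_rot": [0, 0, 0], "jaw": 3.1},
    {"offset": [-0.1, 0, 0], "delta_rot": [0, 0, 0], "jaw": 3.0},
    {"offset": [-0.15, 0, 0], "delta_rot": [0, 0, 0], "jaw": 2.9},
    {"offset": [-0.2, 0, 0], "delta_rot": [0, 0, 0], "jaw": 2.8},
    {"offset": [-0.25, 0, 0], "delta_rot": [0, 0, 0], "jaw": 2.7},
    {"offset": [-0.3, 0, 0], "delta_rot": [0, 0, 0], "jaw": 2.6},
    {"offset": [-0.35, 0, 0], "delta_rot": [0, 0, 0], "jaw": 2.5},
    {"offset": [-0.35, 0, 0], "delta_rot": [0, 0, 0], "jaw": 2.5}
  ],
  "squeeze": 25
}}

```text
time: 14.95
position: [0.5178, 0.007, 0.1105]
tool_rot: [0.993, -0.117, -0.0, 0.0]
ft_force: [-0.7, -3.3, -1.5]
grip_width: 0.0256
```

Run:
```python
from h import *
state(); im=avg(3)[:,:,::-1].copy();cv2.imwrite("pics/s16.png",im);state()
ref=cv2.imread("pics/s6.png")
print("low",shift(im,ref,LB))
a=im[120:240,170:300]
cv2.imwrite("pics/s16z.png",cv2.resize(a,None,fx=5,fy=5,interpolation=cv2.INTER_CUBIC))
```

```text
t 14.95 pos [0.5178 0.007  0.1105] yaw -13.46 zax [-0.001  0.    -1.   ] F [-0.75 -3.32 -1.53] M [-0.33  0.35  0.02] w 0.0256
avgF [-0.74 -2.45 -1.63] avgM [-0.334  0.373 -0.038]
t 15.1 pos [0.5177 0.0071 0.1105] yaw -13.46 zax [-0.001  0.    -1.   ] F [-2.49 -2.87 -0.17] M [-0.3   0.4  -0.07] w 0.0253
low (array([ 0.16, -0.04], dtype=float32), 0.905)
```

View pics/s16z.png

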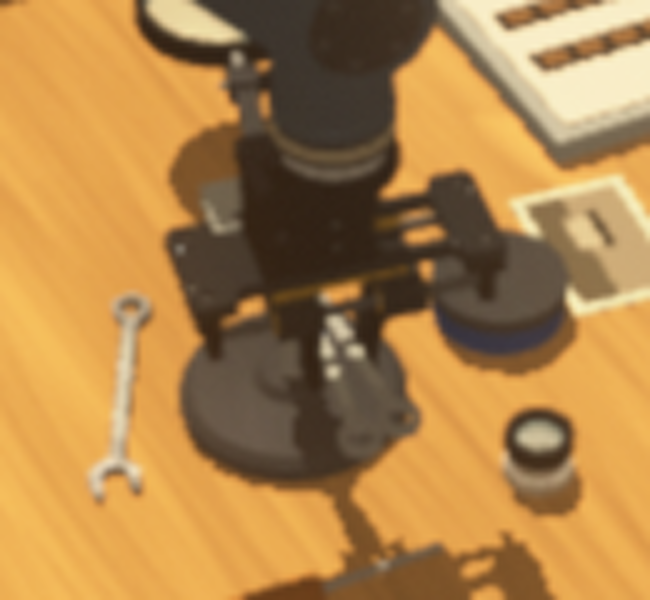

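Call:
{"api": "drive_tool", "payload": {
  "plan": [
    {"offset": [-0.05, 0, 0], "delta_rot": [0, 0, 0], "jaw": 2.4},
    {"offset": [-0.1, 0, 0], "delta_rot": [0, 0, 0], "jaw": 2.3},
    {"offset": [-0.15, 0, 0], "delta_rot": [0, 0, 0], "jaw": 2.2},
    {"offset": [-0.2, 0, 0], "delta_rot": [0, 0, 0], "jaw": 2.1},
    {"offset": [-0.2, 0, 0], "delta_rot": [0, 0, 0], "jaw": 2.1},
    {"offset": [-0.2, 0, 0], "delta_rot": [0, 0, 0], "jaw": 2.1},
    {"offset": [-0.2, 0, 0], "delta_rot": [0, 0, 0], "jaw": 2.1},
    {"offset": [-0.2, 0, 0], "delta_rot": [0, 0, 0], "jaw": 2.1}
  ],
  "squeeze": 25
}}

```text
time: 15.77
position: [0.5158, 0.0075, 0.1105]
tool_rot: [0.993, -0.117, -0.0, -0.0]
ft_force: [-2.0, -3.4, -0.2]
grip_width: 0.0214
```

Run:
```python
from h import *
state(); im=avg(3)[:,:,::-1].copy();cv2.imwrite("pics/s17.png",im);state()
a=im[120:240,170:300]
cv2.imwrite("pics/s17z.png",cv2.resize(a,None,fx=5,fy=5,interpolation=cv2.INTER_CUBIC))
```

```text
t 15.7667 pos [0.5158 0.0075 0.1105] yaw -13.46 zax [-0.001  0.    -1.   ] F [-1.97 -3.37 -0.17] M [-0.4   0.61 -0.09] w 0.0214
avgF [-2.36 -2.82 -0.4 ] avgM [-0.39   0.582 -0.096]
t 15.9167 pos [0.5158 0.0075 0.1105] yaw -13.46 zax [-0.001  0.    -1.   ] F [-1.83 -2.02 -0.95] M [-0.39  0.61 -0.1 ] w 0.021
```

View pics/s17z.png

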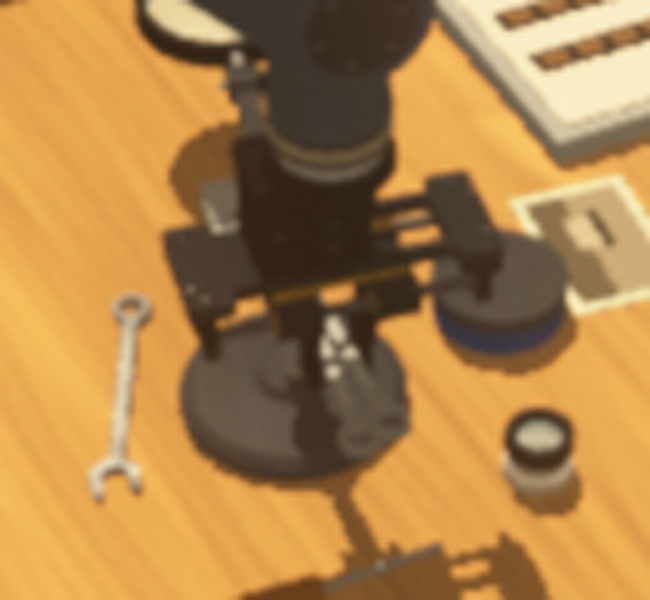

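Call:
{"api": "drive_tool", "payload": {
  "plan": [
    {"offset": [-0.03, 0, 0], "delta_rot": [0, 0, 0], "jaw": 2.1},
    {"offset": [-0.05, 0, 0], "delta_rot": [0, 0, 0], "jaw": 2.05},
    {"offset": [-0.07, 0, 0], "delta_rot": [0, 0, 0], "jaw": 2.0},
    {"offset": [-0.07, 0, 0], "delta_rot": [0, 0, 0], "jaw": 2.0},
    {"offset": [-0.07, 0, 0], "delta_rot": [0, 0, 0], "jaw": 2.0},
    {"offset": [-0.07, 0, 0], "delta_rot": [0, 0, 0], "jaw": 2.0},
    {"offset": [-0.07, 0, 0], "delta_rot": [0, 0, 0], "jaw": 2.0},
    {"offset": [-0.07, 0, 0], "delta_rot": [0, 0, 0], "jaw": 2.0}
  ],
  "squeeze": 25
}}

```text
time: 16.58
position: [0.5153, 0.0076, 0.1105]
tool_rot: [0.993, -0.117, -0.0, 0.0]
ft_force: [-2.9, -2.6, -1.0]
grip_width: 0.0203
```

Run:
```python
from h import *
state(); im=avg(4)[:,:,::-1].copy();cv2.imwrite("pics/s18.png",im);state()
```

```text
t 16.5833 pos [0.5153 0.0076 0.1105] yaw -13.46 zax [-0.001  0.    -1.   ] F [-2.91 -2.64 -1.03] M [-0.44  0.66 -0.01] w 0.0203
avgF [-3.15 -2.93 -0.77] avgM [-0.448  0.686 -0.018]
t 16.7833 pos [0.5154 0.0076 0.1105] yaw -13.46 zax [-0. -0. -1.] F [-2.78 -2.8  -0.83] M [-0.43  0.62 -0.  ] w 0.0203
```

Call:
{"api": "drive_tool", "payload": {
  "plan": [
    {"offset": [-0.03, 0, 0], "delta_rot": [0, 0, 0], "jaw": 2.0},
    {"offset": [-0.06, 0, 0], "delta_rot": [0, 0, 0], "jaw": 1.95},
    {"offset": [-0.09, 0, 0], "delta_rot": [0, 0, 0], "jaw": 1.9},
    {"offset": [-0.11, 0, 0], "delta_rot": [0, 0, 0], "jaw": 1.85},
    {"offset": [-0.12, 0, 0], "delta_rot": [0, 0, 0], "jaw": 1.8},
    {"offset": [-0.12, 0, 0], "delta_rot": [0, 0, 0], "jaw": 1.8},
    {"offset": [-0.12, 0, 0], "delta_rot": [0, 0, 0], "jaw": 1.8},
    {"offset": [-0.12, 0, 0], "delta_rot": [0, 0, 0], "jaw": 1.8}
  ],
  "squeeze": 25
}}

```text
time: 17.45
position: [0.5151, 0.0076, 0.1106]
tool_rot: [0.993, -0.117, 0.001, 0.0]
ft_force: [0.8, -3.6, -4.6]
grip_width: 0.0193
```

Run:
```python
from h import *
state(); im=avg(4)[:,:,::-1].copy();cv2.imwrite("pics/s19.png",im);state()
a=im[120:240,170:300]
cv2.imwrite("pics/s19z.png",cv2.resize(a,None,fx=5,fy=5,interpolation=cv2.INTER_CUBIC))
```

```text
t 17.45 pos [0.5151 0.0076 0.1106] yaw -13.47 zax [ 0.001 -0.    -1.   ] F [ 0.84 -3.58 -4.63] M [-0.58  0.17 -0.02] w 0.0193
avgF [ 1.01 -4.28 -4.66] avgM [-0.629  0.126  0.003]
t 17.65 pos [0.5151 0.0076 0.1106] yaw -13.46 zax [ 0.002 -0.    -1.   ] F [ 1.5  -4.16 -5.56] M [-0.67 -0.   -0.02] w 0.0195
```

View pics/s19z.png

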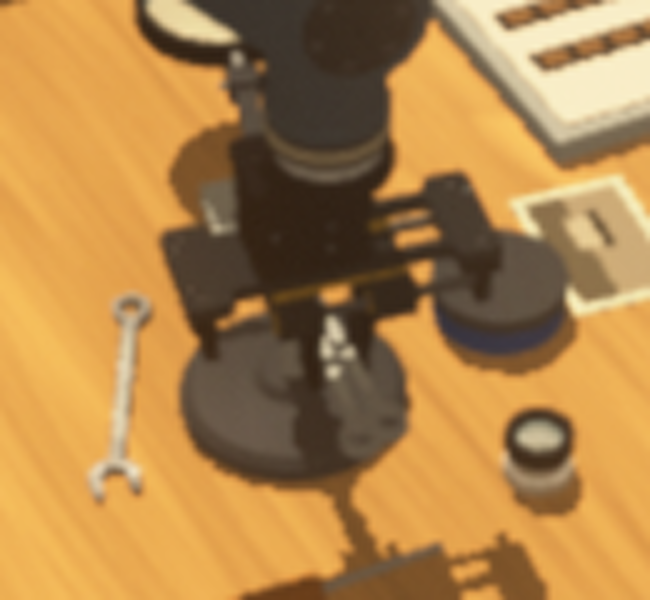

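The jaw has stalled at about 19.4 mm against a command of 18 mm. I'll confirm the hard stop with a firmer squeeze and no arm motion.

Call:
{"api": "drive_tool", "payload": {
  "plan": [
    {"offset": [0, 0, 0], "delta_rot": [0, 0, 0], "jaw": 1.7},
    {"offset": [0, 0, 0], "delta_rot": [0, 0, 0], "jaw": 1.6},
    {"offset": [0, 0, 0], "delta_rot": [0, 0, 0], "jaw": 1.5},
    {"offset": [0, 0, 0], "delta_rot": [0, 0, 0], "jaw": 1.4},
    {"offset": [0, 0, 0], "delta_rot": [0, 0, 0], "jaw": 1.3},
    {"offset": [0, 0, 0], "delta_rot": [0, 0, 0], "jaw": 1.2},
    {"offset": [0, 0, 0], "delta_rot": [0, 0, 0], "jaw": 1.2},
    {"offset": [0, 0, 0], "delta_rot": [0, 0, 0], "jaw": 1.2}
  ],
  "squeeze": 35
}}

```text
time: 18.32
position: [0.5149, 0.0077, 0.1106]
tool_rot: [0.993, -0.117, 0.001, 0.0]
ft_force: [1.5, -4.9, -4.9]
grip_width: 0.0192
```

Run:
```python
from h import *
state(); im=avg(4)[:,:,::-1].copy();cv2.imwrite("pics/s20.png",im);state()
```

```text
t 18.3167 pos [0.5149 0.0077 0.1106] yaw -13.46 zax [ 0.001 -0.    -1.   ] F [ 1.49 -4.88 -4.87] M [-0.65  0.05 -0.06] w 0.0192
avgF [ 1.44 -4.57 -5.06] avgM [-0.649  0.104 -0.009]
t 18.5167 pos [0.5149 0.0077 0.1106] yaw -13.46 zax [ 0.001 -0.    -1.   ] F [ 1.79 -5.16 -5.93] M [-0.65  0.1  -0.  ] w 0.0191
```

The jaw stayed at 19.2 mm when the squeeze rose from 25 to 35 N, so this is the hard stop. I'll open and then lift clear.

Call:
{"api": "drive_tool", "payload": {
  "plan": [
    {"offset": [0, 0, 0], "delta_rot": [0, 0, 0], "jaw": 1.8},
    {"offset": [0, 0, 0], "delta_rot": [0, 0, 0], "jaw": 2.1},
    {"offset": [0, 0, 0], "delta_rot": [0, 0, 0], "jaw": 2.5},
    {"offset": [0, 0, 0], "delta_rot": [0, 0, 0], "jaw": 3},
    {"offset": [0, 0, 0], "delta_rot": [0, 0, 0], "jaw": 3.5},
    {"offset": [0, 0, 0], "delta_rot": [0, 0, 0], "jaw": 4},
    {"offset": [0, 0, 0], "delta_rot": [0, 0, 0], "jaw": 4.5},
    {"offset": [0, 0, 0], "delta_rot": [0, 0, 0], "jaw": 5}
  ],
  "squeeze": 25
}}

```text
time: 19.18
position: [0.5143, 0.0081, 0.1107]
tool_rot: [0.993, -0.117, -0.0, -0.0]
ft_force: [-1.2, 0.5, 0.2]
grip_width: 0.0448
```

Run:
```python
from h import *
state(); im=avg(3)[:,:,::-1].copy();cv2.imwrite("pics/s21.png",im);state()
a=im[120:240,170:300]
cv2.imwrite("pics/s21z.png",cv2.resize(a,None,fx=5,fy=5,interpolation=cv2.INTER_CUBIC))
```

```text
t 19.1833 pos [0.5143 0.0081 0.1107] yaw -13.46 zax [ 0.  0. -1.] F [-1.24  0.52  0.19] M [-0.07  0.04 -0.03] w 0.0448
avgF [-0.12  0.43 -0.04] avgM [-0.097  0.077  0.001]
t 19.3333 pos [0.5143 0.008  0.1106] yaw -13.47 zax [-0.  0. -1.] F [-0.14  0.43  0.07] M [-0.11  0.08 -0.  ] w 0.0487
```

View pics/s21z.png

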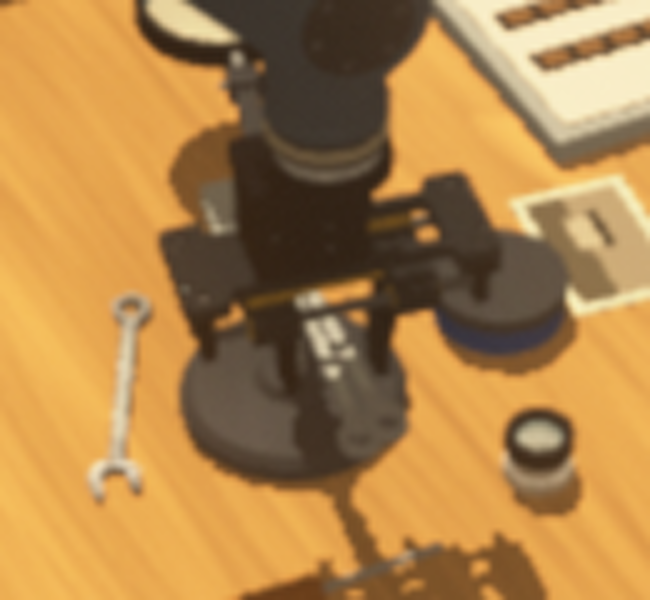

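Fingers are clear and the forces are zero. Lifting.

Call:
{"api": "drive_tool", "payload": {
  "plan": [
    {"offset": [0, 0, -1], "delta_rot": [0, 0, 0], "jaw": 5},
    {"offset": [0, 0, -2.5], "delta_rot": [0, 0, 0], "jaw": 5},
    {"offset": [0, 0, -4], "delta_rot": [0, 0, 0], "jaw": 5},
    {"offset": [0, 0, -6], "delta_rot": [0, 0, 0], "jaw": 5},
    {"offset": [0, 0, -8], "delta_rot": [0, 0, 0], "jaw": 5},
    {"offset": [0, 0, -10], "delta_rot": [0, 0, 0], "jaw": 5},
    {"offset": [0, 0, -12], "delta_rot": [0, 0, 0], "jaw": 5},
    {"offset": [0, 0, -12], "delta_rot": [0, 0, 0], "jaw": 5}
  ]
}}

```text
time: 20.0
position: [0.517, 0.0075, 0.2351]
tool_rot: [0.993, -0.117, 0.005, 0.0]
ft_force: [0.7, -0.2, -0.1]
grip_width: 0.0499
```

Call:
{"api": "drive_tool", "payload": {
  "plan": [
    {"offset": [0, -2, 0], "delta_rot": [0, 0, 0], "jaw": 5},
    {"offset": [0, -5, 0], "delta_rot": [0, 0, 0], "jaw": 5},
    {"offset": [0, -8, 0], "delta_rot": [0, 0, 0], "jaw": 5},
    {"offset": [0, -11, 0], "delta_rot": [0, 0, 0], "jaw": 5},
    {"offset": [0, -14, 0], "delta_rot": [0, 0, 0], "jaw": 5},
    {"offset": [0, -17, 0], "delta_rot": [0, 0, 0], "jaw": 5},
    {"offset": [0, -20, 0], "delta_rot": [0, 0, 0], "jaw": 5},
    {"offset": [0, -23, 0], "delta_rot": [0, 0, 0], "jaw": 5}
  ]
}}

```text
time: 20.67
position: [0.5675, 0.233, 0.2301]
tool_rot: [0.993, -0.117, -0.001, 0.0]
ft_force: [0.7, -0.1, 0.3]
grip_width: 0.0499
```

Call:
{"api": "drive_tool", "payload": {
  "plan": [
    {"offset": [0, -2, 0], "delta_rot": [0, 0, 0], "jaw": 5},
    {"offset": [0, -5, 0], "delta_rot": [0, 0, 0], "jaw": 5},
    {"offset": [0, -8, 0], "delta_rot": [0, 0, 0], "jaw": 5},
    {"offset": [0, -11, 0], "delta_rot": [0, 0, 0], "jaw": 5},
    {"offset": [0, -14, 0], "delta_rot": [0, 0, 0], "jaw": 5},
    {"offset": [0, -16, 0], "delta_rot": [0, 0, 0], "jaw": 5},
    {"offset": [0, -16, 0], "delta_rot": [0, 0, 0], "jaw": 5},
    {"offset": [0, -16, 0], "delta_rot": [0, 0, 0], "jaw": 5}
  ]
}}

```text
time: 21.33
position: [0.6044, 0.3878, 0.2295]
tool_rot: [0.993, -0.116, -0.001, 0.001]
ft_force: [0.5, -0.9, -0.0]
grip_width: 0.05
```

Run:
```python
from h import *
state()
for n in("top","side"): cv2.imwrite(f"pics/{n}9.png",camera(n)[:,:,::-1])
a=cv2.imread("pics/top9.png")[160:265,180:320]; cv2.imwrite("pics/top9z.png",cv2.resize(a,None,fx=5.7,fy=5.7,interpolation=cv2.INTER_CUBIC))
a=cv2.imread("pics/side9.png")[140:260,185:295]; cv2.imwrite("pics/side9z.png",cv2.resize(a,None,fx=5,fy=5,interpolation=cv2.INTER_CUBIC))
state()
```

```text
t 21.3333 pos [0.6044 0.3878 0.2295] yaw -13.35 zax [-0.002 -0.001 -1.   ] F [ 0.48 -0.85 -0.05] M [-0.18  0.12 -0.  ] w 0.05
t 21.4333 pos [0.6045 0.3862 0.2299] yaw -13.48 zax [-0.002 -0.001 -1.   ] F [-0.63 -0.01 -0.66] M [-0.13  0.15 -0.06] w 0.0502
```

View pics/top9z.png

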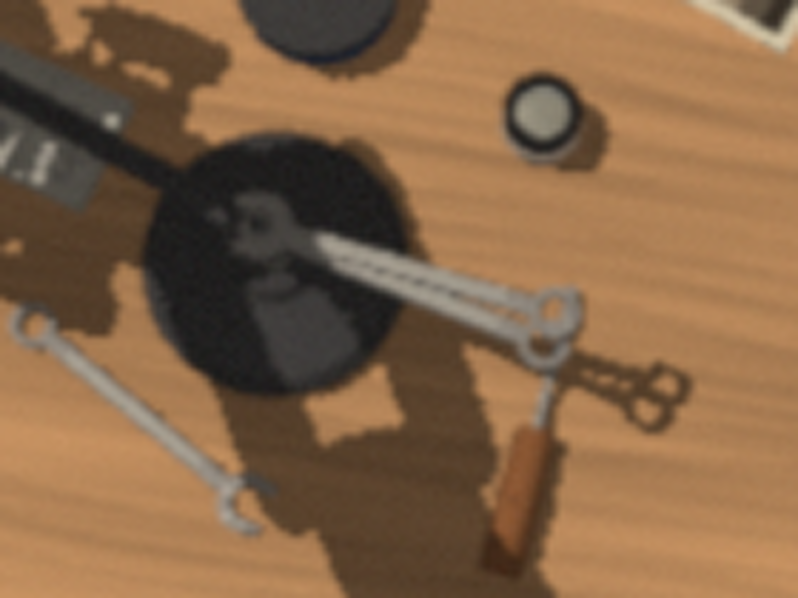

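View pics/side9z.png

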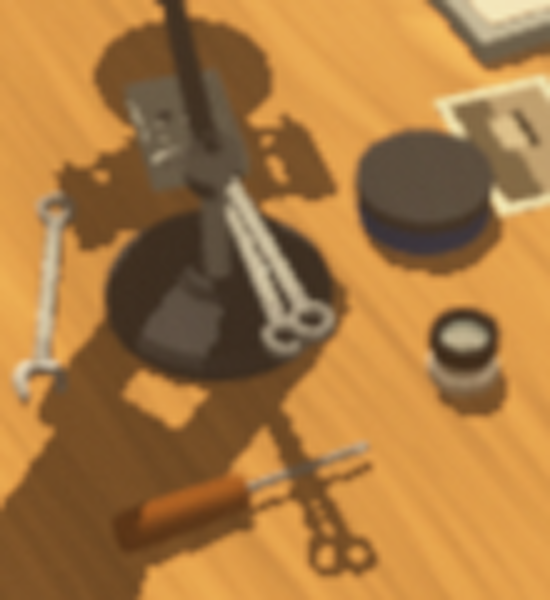

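Run:
```python
from h import *
st=np.array([.531,.0966])
for f,U,L,U0,L0 in((tz,(555,310),(543,345),(566,200),(543,345)),(sz,(312,319),(284,335),(394,279),(285,335))):
    u,l=f(*U,.134)[:2],f(*L,.126)[:2]; l0=f(*L0,.126)[:2];u0=f(*U0,.134)[:2]
    an=lambda p:np.degrees(np.arctan2(*(p-st)[::-1]))
    print(np.linalg.norm(u-l),np.linalg.norm(u-l)/.161,"lower moved mm",(l-l0)*1e3,an(u)-an(l),an(u0)-an(l0))
a=cv2.imread("pics/side0.png");b=cv2.imread("pics/side9.png");t0=cv2.imread("pics/top0.png");t9=cv2.imread("pics/top9.png")
for n,A,B,bx in(("side low",a,b,(236,246,201,212)),("top low",t0,t9,(255,279,206,229))):
    try: print(n,shift(B,A,bx))
    except Exception as e: print(n,e)
```

```text
0.018375419323512072 0.11413303927647249 lower moved mm [0. 0.] 6.545977637362512 27.55114799897234
0.0175223679446 0.1088345835068323 lower moved mm [-0.50930215  0.30554006] 6.296515296400102 27.526776184765083
side low (array([ 0.11, -0.31], dtype=float32), 0.628)
top low (array([7.6 , 2.36], dtype=float32), 0.422)
```

The top view shows the lower ring still at (543,345) and the upper ring now next to it at (555,310). The loupe, tin, driver and spare spanner are at their first-picture pixels. Handing in.

```bash
python3 -c "
from rig import *
print(hand_in())"
```

```text
the job is handed in; nothing more can be done
None
```

The locknut is tight against its stop, the lower spanner is where it was, and I handed the job in at about 21.4 s with the gripper well clear.

**What I did:** I stood the fingers upright, one each side of the spanner pair. I brought one pad against the lower handle until it showed about 2 N. Then I closed the jaw in 1 mm steps and moved the tool back half as far each time, so only the upper spanner swung clockwise.

**Last checks:**
- **Tightness:** the jaw stalled at about 19.2 mm and did not give when I raised the squeeze from 25 to 35 N, far above the 8.5 N the nut needs to turn.
- **Lower spanner:** its ring was at the same pixel before and after in the top view, and within about 0.6 mm in the side view.
- **Other items:** the tin, loupe, driver and spare spanner look unmoved in the final pictures. I did not check the camera, cleaner and tray closely; the arm stayed well above them.

**What disagreed:**
- **Final angle:** the pictures give about 6.3–6.5° between the handles, where 5.7° was expected. That is about 2 mm at the ring ends, the accuracy of my pixel readings and the calibration.
- **Jaw opening:** it ended 1–2 mm narrower than I had worked out, which I put down to pad give.
- **Lower spanner tracking:** automatic image tracking of the lower ring failed on the last pictures because of shadows, so that result rests on my own pixel readings.
- **Lower handle load:** shortly before the stop, the sideways push on it averaged about 3.2 N, just over what its friction holds. It may have crept by up to about 0.3°, and I backed off.

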